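# Sweep the cover rivets home with a hand block

### The job

The four push-pin rivets along the seam of the low grey case still stand proud of its cover. Take the hand block by its wooden grip, set its sole flat on the bare cover at either end of the row, and sweep it along the row with light steady pressure, without lifting it before all four pins are flush and without leaning hard on the cover. Then stand the block upright on the bench about where you found it, let go, and leave everything else on the bench as it was.

Things in the scene. Friction and masses are not known exactly. Their poses are not given: they have to be found in the camera images.
- case: Low grey painted electronics case fixed to the bench, 150 (x) x 260 (y) x 65 mm high, flat bare aluminium cover on top, five dark cooling fins 12 mm high on the cover's far half (x +34 to +70 mm, y -100 to +100). Origin: centre of its underside; y runs along its length, z up. The four rivets stand in a row along its y, at x = -30 mm.
- row_mid (a point): Middle of the rivet row, on the cover's surface (65 mm above the bench); axes as the case's. The pins are at y = -45, -15, +15 and +45 mm from here.
- end_a (a point): Point on the bare cover in line with the row, 100 mm from its middle towards the case's -y end: with the block's centre here and its length along the row, it stands clear of the pins.
- end_b (a point): The same at the +y end of the row.
- block: Loose hand block, 0.2 kg: white sole 84 (x) x 34 (y) x 10 mm, middle 50 mm flat, ends sloping up 25 degrees like a ski; black springy layer; beech grip 44 (x) x 30 (y) mm, 18 to 66 mm above the underside. The layer yields from 4 N, 1.5 N per mm, and is solid after 7 mm: the grip 3 to 4 mm down from touching gives 9 N. Origin: centre of the unpressed sole's underside, fixed to the grip; z up.
- pin0 (a joint): Travel of black dome-topped rivet pin 0 (10 mm across; at y = -45 mm along the row): 0 = stands 5 mm proud, 0.005 m = flush with the cover. It starts up to 1 mm pushed in, is pressed down with 4 N and stays where it is left.
- pin1 (a joint): Travel of black dome-topped rivet pin 1 (10 mm across; at y = -15 mm along the row): 0 = stands 5 mm proud, 0.005 m = flush with the cover. It starts up to 1 mm pushed in, is pressed down with 4 N and stays where it is left.
- pin2 (a joint): Travel of black dome-topped rivet pin 2 (10 mm across; at y = 15 mm along the row): 0 = stands 5 mm proud, 0.005 m = flush with the cover. It starts up to 1 mm pushed in, is pressed down with 4 N and stays where it is left.
- pin3 (a joint): Travel of black dome-topped rivet pin 3 (10 mm across; at y = 45 mm along the row): 0 = stands 5 mm proud, 0.005 m = flush with the cover. It starts up to 1 mm pushed in, is pressed down with 4 N and stays where it is left.
- reel: Bystander: loose bare metal reel, 60 mm across, 42 high, upright. Origin: centre of its underside.
- meter: Bystander: black hand-held meter lying flat, 150 x 75 x 38 mm. Origin: centre of its underside.
- driver: Bystander: screwdriver lying on the bench near the robot. Origin: its middle, at bench level.
- jar: Bystander: closed jar, 52 mm across, 60 high. Origin: centre of its underside.
- tape: Bystander: paper-coloured ring, 84 mm across, 20 high, lying flat. Origin: centre of its underside.
- pliers: Bystander: pliers with blue handles lying flat, 140 mm long, 15 high. Origin: their middle, at bench level.
Things that resemble listed ones, but are neither listed nor needed, are in the scene too. What is shaped like the block but pink or red is not meant.

How it is judged:
By the outcome, as a careful person would: the job done as asked, in the order asked, and still so for the second after the job is handed in, with the robot touching nothing.
It also fails if it takes over 61 s, if anything falls off the work surface, if the arm or the gripper's body presses on something with over 40 N, if the wrist force passes 120 N, or if a joint passes its speed limit or range.

### The arm

A 7-joint arm with a two-finger parallel gripper is mounted at the origin on the work surface. World frame = base frame: x ahead of the robot, y to its left, z up, the work surface at z = 0. Lengths are in mm, angles in rad, forces in N, time in s.
With the tool pointing down it reaches from about 400 to 925 mm from the base axis. Payload 5.6 kg.
Tool frame: the origin (TCP) lies on the mounting face of the last link; the fingertips stand 173 mm ahead of it and the grasp point (between the pads) lies 155 mm ahead of it (r.tips_ahead is the distance from the TCP to the fingertips, in mm); z points along the fingers, y is the line along which they close (so a half turn about z gives the same grasp; the last joint's range is limited). The gripper opens to 85 mm and grips with 20 to 120 N. Pads are 22 mm wide; open, the fingers measure 114 mm over their backs; the gripper's body (76 mm by 85 mm) begins 54 mm behind the grasp point. The pads swing forward as they close: fully open they stand 13 mm farther back than shut.
Start: joints at [1.266, 0.468, -0.012, 1.603, 0.006, 1.071, -0.056], TCP at [168.196, -627.863, 404.69] pointing down, gripper open.
Joint ranges: [-2.53, 2.53], [-0.31, 2.02], [-1.57, 1.55], [0.28, 2.44], [-1.29, 4.43], [0.15, 1.84], [-2.92, 2.92]. Speed limits (rad/s): [2.57, 2.57, 3.14, 3.14, 3.14, 3.14, 3.14].

### API

Orientations are given as a 3x3 rotation matrix whose columns are the frame's x, y, z axes.
In Python, from bench import r gives the robot as it stands. The module is installed in compiled form; this text tells all that it offers.
- The arm moves only by the tool step_arm, never from a script. Its argument "plan" is a list of rows, each a list of 7 numbers: the shift along the tool's x, y, z each as a share of 0.15 m, from -1 to 1, then the turn, a rotation vector about the tool's x, y, z each as a share of 90 degrees, from -1 to 1, then the opening, from -1 (shut) to 1 (fully open). In form: [[x, y, z, rx, ry, rz, fingers], ...]. A call has exactly 10 rows; each row is the pose to reach, as a shift and turn from the pose commanded when the call began, along the tool's axes at that moment; what a row does not reach only later rows make up. A row lasts 1/10 s, in which the tool goes at most 50 mm and 8.59 degrees, less where a joint would pass 70% of its speed; a pose out of reach is approached as far as the arm can. A call with a number of a shift or a turn outside -1 to 1 is refused whole. A call with a gripper value outside its range is refused whole. The fingers move at their own pace and stop on an object; "grip_force" is the grip in N (left out, the last holds). Time passes only in rows, so rows that repeat a pose let the fingers close, or fill a call up. It gives the time, the measured TCP pose, the force, the opening and the grip force at its end, in the units of the state.
- r.get_state(): the state, without advancing time (a new reading comes with each control period).
- r.grab_frame(name): name is "scene" or "side" or "wrist"; returns a dict with "frame" (480x640x3 uint8, red, green, blue), "mtx" (3x3 intrinsics, pixels), "dist_coeffs" ([k1, k2, p1, p2, k3] as OpenCV has them; the pictures are not rectified), "world_from_camera" (4x4, takes a point from camera to world coordinates). Camera axes: x right, y down, z forward; pixel columns grow to the right and rows downward; lengths in mm; the calibration is good to about 2 mm. A picture is of the moment at which its call begins. There is no depth.
- r.close_job(): hands the job in; it is judged then, once.
Trained networks look in a picture, given as the dict that the camera call returned (one of the last four; its "shot" number tells which), for a name from the list of things; names that differ only in an ending like _2 or _b are one class to them, and where a whole thing is asked for, a point or a joint stands for the part that bears it (a point fixed in the world has none). Each returns a list of dicts, best first, with "conf" (0 to 1); they miss things now and then, are a little off and sometimes report something else, mostly with a low value. They report only what shows in the picture. A call takes as long as a camera call. They do not tell look-alikes from the thing itself.
- r.find_in(picture, label): "pixel" ([column, row] in pixels, amid what is visible of it).
The state is a dict: "clock": time; "joints": joint angles; "qd": joint speeds; "joint_torque": joint torques, N m; "tool_pos": TCP position; "eef_rot": TCP orientation; "wrist_force": force on the tool from outside, world axes, zero at the start; "wrist_torque": the same for the moment, N m; "grip_width": finger opening in mm; "grip_force": force on a finger pad.
Only numpy, scipy, OpenCV 4.12 (cv2) and the standard library are available. Lean on these libraries where they do the work, as an engineer would, in place of code of your own. Each camera call takes 0.05 s, during which the arm holds its last target. There are 200 camera calls.

## Working session

There is one attempt and no reset: what is moved stays moved. The work goes in short steps, Python scripts to look and compute and a tool call to move; the robot and the scene stay as the last step left them, time stands still between calls to the robot, and variables do not carry over. Pictures are saved under pics/ and viewed, at most 10 in all, crops included, and the job is handed in when it is done.

Besides the shell and the picture viewer there is one more tool, called after ">>>" as name([rows], argument=value, ...), one row to a line, values as JSON. step_arm: Moves the arm, as the interface text tells. Shift numbers are shares of 0.15 m and turn numbers shares of 90 degrees, none past 1 either way. Its arguments: {"type":"object","properties":{"plan":{"type":"array","items":{"type":"array","items":{"type":"number"}}},"grip_force":{"type":"number"}},"required":["plan"]}

```bash
mkdir -p pics; cat > h.py <<'E'
import numpy as np, cv2
from bench import r
def ray(p,px):
    u=cv2.undistortPoints(np.array([[px]],float),np.array(p["mtx"]),np.array(p["dist_coeffs"],float))[0,0]
    T=np.array(p["world_from_camera"]); d=T[:3,:3]@np.array([u[0],u[1],1]); return T[:3,3],d
def onz(p,px,z):
    o,d=ray(p,px); return o+d*(z-o[2])/d[2]
def proj(p,X):
    T=np.linalg.inv(np.array(p["world_from_camera"])); X=np.atleast_2d(np.array(X,float))
    rv,_=cv2.Rodrigues(T[:3,:3]); return cv2.projectPoints(X,rv,T[:3,3],np.array(p["mtx"]),np.array(p["dist_coeffs"],float))[0][:,0]
def save(p,n): cv2.imwrite(f"pics/{n}.png",p["frame"][:,:,::-1])
E
python3 - <<'E'
from h import *
np.set_printoptions(precision=1,suppress=True)
for n in ["scene","side","wrist"]:
    p=r.grab_frame(n); save(p,n+"0")
    print(n,np.array(p["world_from_camera"])[:3,3])
    for l in ["case","block","pin0","reel","meter","driver","jar","tape","pliers"]:
        for f in r.find_in(p,l)[:4]:
            print(l,round(f["conf"],2),np.array(f["pixel"]),onz(p,f["pixel"],{"case":65,"pin0":67,"block":35}.get(l,15)))
s=r.get_state();print(s["clock"],s["tool_pos"],s["eef_rot"])
E
```

```text
scene [1274.  -701.7  833.4]
case 0.58 [345.6 254.2] [618.4  10.1  65. ]
case 0.31 [279.5 250.3] [507.2 -79.6  65. ]
block 0.84 [244.  288.1] [ 519.8 -191.6   35. ]
block 0.76 [196.7 315.1] [ 515.6 -308.6   35. ]
block 0.75 [141.8 297.5] [ 391.6 -360.4   35. ]
block 0.68 [191.4 267.4] [ 384.7 -230.5   35. ]
meter 0.35 [279.9 249.2] [454.9 -35.8  15. ]
driver 0.76 [282.5 248. ] [455.8 -28.6  15. ]
jar 0.57 [228.  361.8] [ 640.3 -329.5   15. ]
tape 0.71 [449.6 240.5] [715.3 264.5  15. ]
pliers 0.6 [128.6 358. ] [ 500.  -460.1   15. ]
side [ 274.7  759.2 1095.7]
case 0.66 [310.7 265.7] [579.6  78.   65. ]
block 0.85 [429.3 185.3] [ 379.7 -335.6   35. ]
block 0.71 [387.9 183.4] [ 493.8 -297.9   35. ]
block 0.63 [370.  213.6] [ 504.7 -166.8   35. ]
block 0.62 [422.2 216.1] [ 368.  -211.9   35. ]
reel 0.72 [329.2 359.6] [453.2 273.6  15. ]
reel 0.17 [384.9 184.5] [ 504.8 -310.1   15. ]
meter 0.63 [386.  184.1] [ 502.3 -312.9   15. ]
meter 0.6 [221.8 403.3] [631.5 456.3  15. ]
driver 0.96 [369.9 264.2] [453.1 -16.8  15. ]
driver 0.46 [311.8 265.1] [592.5  42.1  15. ]
jar 0.62 [340.5 161.7] [ 661.4 -353.2   15. ]
tape 0.7 [224.2 312.6] [735.6 253.3  15. ]
pliers 0.75 [399.4 156.2] [ 500.2 -445.3   15. ]
pliers 0.33 [310.4 265.8] [595.   45.5  15. ]
wrist [ 234.5 -607.5  372.8]
1.5 [ 168.2 -627.9  404.7] [[ 1.   0.3 -0. ]
 [ 0.3 -1.  -0. ]
 [-0.   0.  -1. ]]
```

View pics/scene0.png

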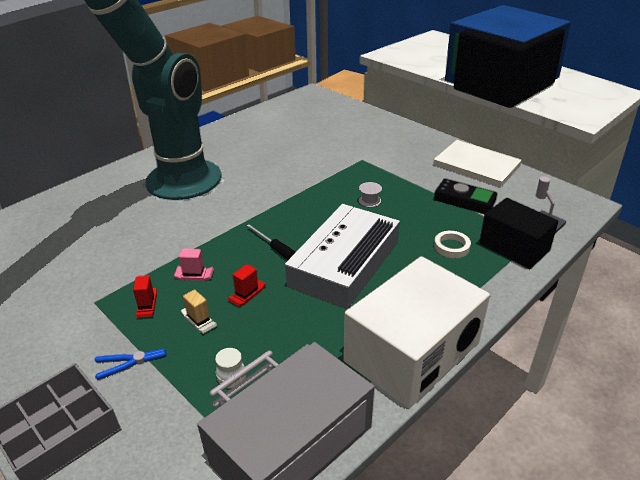

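View pics/side0.png

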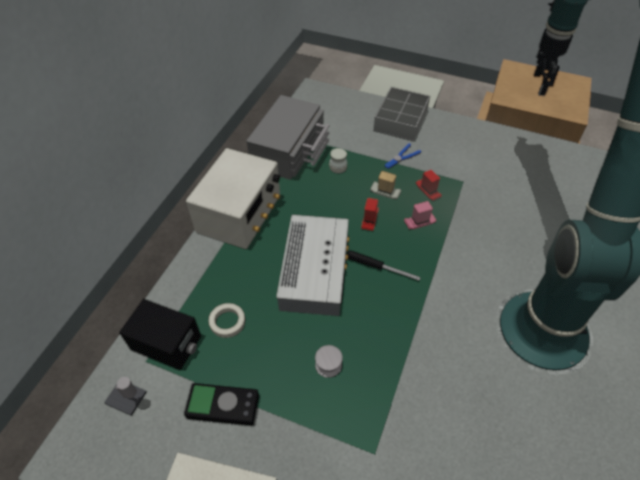

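The scene picture shows the beech block with its white sole at about (197,310), and the pins of the case at about (322,248) to (343,227). The red and pink blocks are decoys. The side picture has the block at (388,183) and the pins at about (326,243–272).

```bash
python3 - <<'E'
from h import *
np.set_printoptions(precision=2,suppress=True)
p=r.grab_frame("scene")
for a in [(182,308),(215,328)]: print(onz(p,a,8))
for a in [(322,248),(343,227)]: print("pins",onz(p,a,67))
q=r.grab_frame("side")
for a in [(373,186),(399,193)]: print(onz(q,a,8))
for a in [(328,243),(323,272)]: print("pins",onz(q,a,67))
for n,pp in(("sc",p),("si",q)):
    hsv=cv2.cvtColor(pp["frame"],cv2.COLOR_RGB2HSV)
    m=cv2.inRange(hsv,(10,60,90),(28,200,255))
    _,_,st,c=cv2.connectedComponentsWithStats(m)
    for s_,c_ in zip(st,c):
        if 60<s_[4]<2000: print(n,s_,c_,onz(pp,c_,45))
    g=pp["frame"]
w=r.grab_frame("wrist"); T=np.array(w["world_from_camera"]); s=r.get_state(); R=np.array(s["eef_rot"])
print(R); print(R.T@T[:3,:3], R.T@(T[:3,3]-s["tool_pos"]), np.array(w["mtx"]))
E
```

```text
[ 450.7  -305.02    8.  ]
[ 546.28 -290.54    8.  ]
pins [568.93 -11.67  67.  ]
pins [548.07  76.17  67.  ]
[ 537.22 -297.79    8.  ]
[ 457.24 -298.99    8.  ]
pins [565.52  -3.28  67.  ]
pins [543.69  85.69  67.  ]
sc [142   0  40  11 158] [158.25   3.63] [-1618.6    912.17    45.  ]
sc [179   0  25   7  66] [189.     2.09] [-1500.38  1034.29    45.  ]
sc [ 165   15  128   33 1822] [227.41  30.68] [-905.98  847.4    45.  ]
sc [ 202   54  108   51 1105] [253.4   78.62] [-349.89  547.47   45.  ]
sc [316  70  49  31 911] [345.9   83.68] [-67.31 742.19  45.  ]
sc [129  85   9  35  74] [133.18 101.24] [-507.65  135.62   45.  ]
sc [183 289  26  34 445] [197.07 304.31] [ 500.26 -295.05   45.  ]
si [379 171  17  12 144] [386.88 176.67] [ 502.71 -313.23   45.  ]
[[ 0.97  0.26 -0.  ]
 [ 0.26 -0.97 -0.  ]
 [-0.   -0.   -1.  ]]
[[ 0.   -0.96 -0.27]
 [ 1.    0.    0.  ]
 [ 0.   -0.27  0.96]] [69.32 -2.55 31.93] [[358.89   0.   319.36]
 [  0.   358.89 248.63]
 [  0.     0.     1.  ]]
```

>>> step_arm([
  [0.1,-0.06,0,0,0,0,1],
  [0.2,-0.12,0,0,0,0,1],
  [0.3,-0.18,0,0,0,0,1],
  [0.4,-0.25,0,0,0,0,1],
  [0.5,-0.32,0,0,0,0,1],
  [0.6,-0.38,0,0,0,0,1],
  [0.7,-0.45,0,0,0,0,1],
  [0.8,-0.51,0,0,0,0,1],
  [0.9,-0.57,0,0,0,0,1],
  [1,-0.63,0,0,0,0,1],
])

```text
clock: 2.65
tool_pos: [289.7, -496.5, 404.8]
eef_rot: [[0.966, 0.259, 0.0], [0.259, -0.966, -0.0], [0.0, 0.0, -1.0]]
wrist_force: [0.2, 0.3, -0.2]
grip_width: 85.2
grip_force: 0.0
```

>>> step_arm([
  [0.1,-0.06,0,0,0,0.01,1],
  [0.2,-0.12,0,0,0,0.02,1],
  [0.3,-0.18,0,0,0,0.04,1],
  [0.4,-0.25,0,0,0,0.05,1],
  [0.5,-0.32,0,0,0,0.07,1],
  [0.6,-0.38,0,0,0,0.08,1],
  [0.7,-0.45,0,0,0,0.1,1],
  [0.8,-0.51,0,0,0,0.11,1],
  [0.9,-0.57,0,0,0,0.12,1],
  [1,-0.63,0,0,0,0.13,1],
])

```text
clock: 3.65
tool_pos: [409.8, -366.3, 404.8]
eef_rot: [[0.998, 0.057, 0.0], [0.057, -0.998, -0.0], [0.0, 0.0, -1.0]]
wrist_force: [0.8, -0.7, 0.4]
grip_width: 85.1
grip_force: 0.0
```

```bash
python3 - <<'E'
from h import *
s=r.get_state();print(s["clock"],s["tool_pos"],np.round(s["eef_rot"],3),s["joints"])
E
```

```text
3.65 [ 409.80098313 -366.29433219  404.83244773] [[ 0.998  0.057  0.   ]
 [ 0.057 -0.998 -0.   ]
 [ 0.     0.    -1.   ]] [ 0.76861842  0.30537081 -0.12119512  1.84500996  0.04359372  0.99343648
 -0.88442428]
```

>>> step_arm([
  [0.06,-0.06,0,0,0,0,1],
  [0.12,-0.12,0,0,0,0,1],
  [0.18,-0.18,0.05,0,0,0,1],
  [0.24,-0.24,0.1,0,0,0,1],
  [0.3,-0.3,0.15,0,0,0,1],
  [0.36,-0.36,0.2,0,0,0,1],
  [0.4,-0.4,0.2,0,0,0,1],
  [0.4,-0.4,0.2,0,0,0,1],
  [0.4,-0.4,0.2,0,0,0,1],
  [0.4,-0.4,0.2,0,0,0,1],
])

```text
clock: 4.65
tool_pos: [465.2, -305.0, 375.0]
eef_rot: [[0.998, 0.056, 0.0], [0.056, -0.998, -0.001], [0.0, 0.001, -1.0]]
wrist_force: [0.6, -0.7, 0.9]
grip_width: 85.4
grip_force: 0.0
```

```bash
python3 - <<'E'
from h import *
np.set_printoptions(precision=2,suppress=True)
s=r.get_state();print(s["tool_pos"],s["joints"])
p=r.grab_frame("wrist"); save(p,"w1")
import pickle; pickle.dump({k:p[k] for k in("frame","mtx","dist_coeffs","world_from_camera")},open("w1.pkl","wb"))
E
```

```text
[ 465.21 -305.    375.  ] [ 0.65  0.35 -0.15  1.86  0.07  0.94 -1.05]
```

View pics/w1.png

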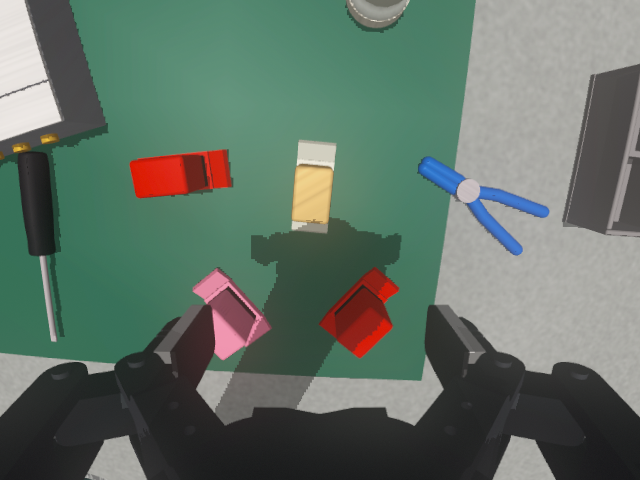

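The wrist picture shows the beech block upright: grip top about (296–332, 165–222), sole's far edge (300–336, 141), near edge (291–327, 232). Decoys lie on either side, the nearest pink one at (232,315).

```bash
python3 - <<'E'
from h import *
import pickle
np.set_printoptions(precision=2,suppress=True)
p=pickle.load(open("w1.pkl","rb"))
hsv=cv2.cvtColor(p["frame"],cv2.COLOR_RGB2HSV)
m=cv2.inRange(hsv,(12,60,120),(28,200,255)); m[:130]=0;m[260:]=0;m[:,:270]=0;m[:,360:]=0
ys,xs=np.nonzero(m); rct=cv2.minAreaRect(np.c_[xs,ys].astype(np.float32)); print(rct)
b=cv2.boxPoints(rct); P=np.array([onz(p,c,66) for c in b]); print(P,P.mean(0))
# sole: top of ski ends: flat middle 50, ends rise 17*tan25=8 -> top ~ 18
w=cv2.inRange(hsv,(0,0,150),(180,50,255)); w[:130]=0;w[260:]=0;w[:,:270]=0;w[:,360:]=0
ys,xs=np.nonzero(w); rc=cv2.minAreaRect(np.c_[xs,ys].astype(np.float32)); print(rc)
for c in cv2.boxPoints(rc): print(onz(p,c,14))
def model(x,y,yaw):
    c,s=np.cos(yaw),np.sin(yaw); R=np.array([[c,-s],[s,c]])
    return R,np.array([x,y])
E
```

```text
((311.697998046875, 193.51980590820312), (38.507938385009766, 58.209678649902344), 5.7105937004089355)
[[ 477.89 -278.45   66.  ]
 [ 522.59 -281.2    66.  ]
 [ 521.38 -310.25   66.  ]
 [ 476.52 -308.67   66.  ]] [ 499.59 -294.64   66.  ]
((312.836669921875, 185.6336669921875), (38.4084358215332, 90.44888305664062), 5.710592269897461)
[ 459.6  -274.58   14.  ]
[ 541.37 -279.56   14.  ]
[ 540.   -313.47   14.  ]
[ 457.95 -310.6    14.  ]
```

>>> step_arm([
  [0.06,-0.01,0.1,0,0,0.02,1],
  [0.12,-0.03,0.2,0,0,0.04,1],
  [0.18,-0.05,0.3,0,0,0.066,1],
  [0.233,-0.056,0.4,0,0,0.066,1],
  [0.233,-0.056,0.5,0,0,0.066,1],
  [0.233,-0.056,0.6,0,0,0.066,1],
  [0.233,-0.056,0.65,0,0,0.066,1],
  [0.233,-0.056,0.7,0,0,0.066,1],
  [0.233,-0.056,0.7,0,0,0.066,1],
  [0.233,-0.056,0.7,0,0,0.066,1],
])

```text
clock: 5.7
tool_pos: [500.0, -294.1, 270.0]
eef_rot: [[0.999, -0.046, 0.0], [-0.046, -0.999, -0.0], [0.0, 0.0, -1.0]]
wrist_force: [-0.4, -0.1, -0.3]
grip_width: 85.1
grip_force: 0.0
```

```bash
python3 - <<'E'
from h import *
np.set_printoptions(precision=3,suppress=True)
s=r.get_state();print(s["tool_pos"],s["eef_rot"])
p=r.grab_frame("wrist"); save(p,"w2")
E
```

```text
[ 499.971 -294.144  269.956] [[ 0.999 -0.046  0.   ]
 [-0.046 -0.999 -0.   ]
 [ 0.     0.    -1.   ]]
```

View pics/w2.png

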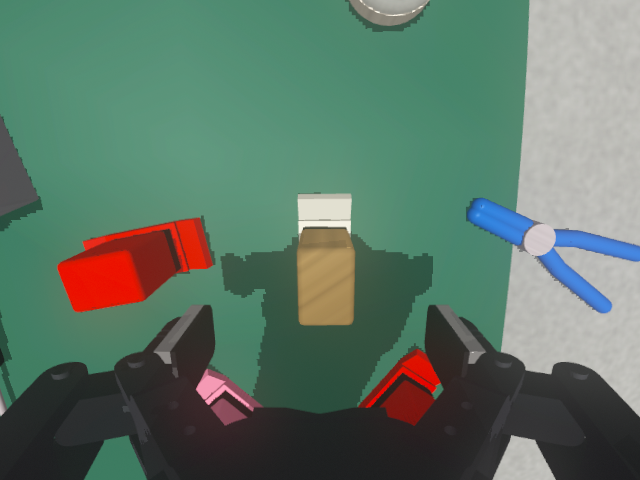

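The block sits centred between the fingers (columns 298–354) and squared to them, with the decoys clear. Going down and closing.

>>> step_arm([
  [0,0,0.1,0,0,0,1],
  [0,0,0.2,0,0,0,1],
  [0,0,0.3,0,0,0,1],
  [0,0,0.4,0,0,0,1],
  [0,0,0.46,0,0,0,1],
  [0,0,0.46,0,0,0,1],
  [0,0,0.46,0,0,0,0.2],
  [0,0,0.46,0,0,0,-0.4],
  [0,0,0.46,0,0,0,-1],
  [0,0,0.46,0,0,0,-1],
], grip_force=80)

```text
clock: 6.75
tool_pos: [500.2, -294.3, 201.4]
eef_rot: [[0.999, -0.046, 0.001], [-0.046, -0.999, -0.001], [0.001, 0.001, -1.0]]
wrist_force: [0.3, 1.1, 3.3]
grip_width: 29.2
grip_force: 81.6
```

>>> step_arm([
  [0,0,0,0,0,0,-1],
  [0,0,0,0,0,0,-1],
  [0,0,0,0,0,0,-1],
  [0,0,0,0,0,0,-1],
  [0,0,0,0,0,0,-1],
  [0,0,0,0,0,0,-1],
  [0,0,-0.02,0,0,0,-1],
  [0,0,-0.04,0,0,0,-1],
  [0,0,-0.07,0,0,0,-1],
  [0,0,-0.1,0,0,0,-1],
])

```text
clock: 7.75
tool_pos: [499.6, -293.5, 215.5]
eef_rot: [[0.999, -0.046, -0.001], [-0.046, -0.999, 0.001], [-0.001, -0.001, -1.0]]
wrist_force: [1.1, -0.8, -2.0]
grip_width: 29.1
grip_force: 80.0
```

```bash
python3 - <<'E'
from h import *
np.set_printoptions(precision=3,suppress=True)
s=r.get_state();print(s["tool_pos"],s["eef_rot"],s["grip_width"],s["grip_force"],s["wrist_force"],s["joints"])
E
```

```text
[ 499.649 -293.475  215.53 ] [[ 0.999 -0.046 -0.001]
 [-0.046 -0.999  0.001]
 [-0.001 -0.001 -1.   ]] 29.114135372226894 80.04884362220764 [ 1.14  -0.771 -2.005] [ 0.561  0.611 -0.113  1.889  0.107  0.649 -1.234]
```

>>> step_arm([
  [0,0,-0.12,0,0,0,-1],
  [0,0,-0.24,0,0,0,-1],
  [0,0,-0.36,0,0,-0.04,-1],
  [0,-0.05,-0.5,0,0,-0.1,-1],
  [0.05,-0.15,-0.65,0,0,-0.18,-1],
  [0.1,-0.27,-0.8,0,0,-0.26,-1],
  [0.15,-0.4,-0.95,0,0,-0.34,-1],
  [0.2,-0.53,-1,0,0,-0.42,-1],
  [0.23,-0.65,-1,0,0,-0.48,-1],
  [0.23,-0.7,-1,0,0,-0.5,-1],
])

```text
clock: 8.75
tool_pos: [539.7, -188.4, 366.2]
eef_rot: [[0.736, 0.677, 0.001], [0.677, -0.736, 0.001], [0.001, -0.0, -1.0]]
wrist_force: [-0.9, 0.3, -1.2]
grip_width: 29.3
grip_force: 79.8
```

```bash
python3 - <<'E'
from h import *
np.set_printoptions(precision=3,suppress=True)
s=r.get_state();print(s["tool_pos"],s["eef_rot"],s["joints"])
R=np.array(s["eef_rot"]);print(R.T@(np.array([579,-60,375])-s["tool_pos"]))
E
```

```text
[ 539.661 -188.381  366.198] [[ 0.736  0.677  0.001]
 [ 0.677 -0.736  0.001]
 [ 0.001 -0.    -1.   ]] [ 0.56   0.411 -0.357  1.816  0.172  0.944 -0.697]
[115.894 -67.825  -8.664]
```

>>> step_arm([
  [0.1,-0.06,0,0,0,-0.08,-1],
  [0.2,-0.12,0,0,0,-0.16,-1],
  [0.3,-0.18,0,0,0,-0.24,-1],
  [0.4,-0.24,0,0,0,-0.32,-1],
  [0.5,-0.3,0,0,0,-0.4,-1],
  [0.6,-0.36,0,0,0,-0.48,-1],
  [0.7,-0.42,0,0,0,-0.56,-1],
  [0.75,-0.42,0,0,0,-0.64,-1],
  [0.75,-0.42,0,0,0,-0.67,-1],
  [0.75,-0.42,0,0,0,-0.67,-1],
])

```text
clock: 9.75
tool_pos: [579.6, -68.8, 365.0]
eef_rot: [[-0.218, 0.976, -0.002], [0.976, 0.218, -0.0], [0.0, -0.002, -1.0]]
wrist_force: [-0.3, -0.3, -1.4]
grip_width: 29.3
grip_force: 79.8
```

>>> step_arm([
  [0,0,0,0,0,0,-1],
  [0,0,0,0,0,0,-1],
  [0,0,0,0,0,0,-1],
  [0,0,0,0,0,0,-1],
  [0,0,0,0,0,0,-1],
  [0,0,0,0,0,0,-1],
  [0,0,0,0,0,0,-1],
  [0,0,0,0,0,0,-1],
  [0,0,0,0,0,0,-1],
  [0,0,0,0,0,0,-1],
])

```text
clock: 10.75
tool_pos: [579.9, -68.3, 365.7]
eef_rot: [[-0.219, 0.976, -0.0], [0.976, 0.219, -0.0], [-0.0, -0.0, -1.0]]
wrist_force: [-0.6, -0.7, -1.7]
grip_width: 28.9
grip_force: 79.8
```

```bash
python3 - <<'E'
from h import *
import pickle
np.set_printoptions(precision=3,suppress=True)
s=r.get_state();print(s["clock"],s["tool_pos"],s["eef_rot"],s["joints"],s["wrist_force"],s["wrist_torque"])
p=r.grab_frame("wrist"); save(p,"w3")
pickle.dump({k:p[k] for k in("frame","mtx","dist_coeffs","world_from_camera")},open("w3.pkl","wb"))
E
```

```text
10.75 [579.936 -68.285 365.653] [[-0.219  0.976 -0.   ]
 [ 0.976  0.219 -0.   ]
 [-0.    -0.    -1.   ]] [ 0.523  0.481 -0.605  1.774  0.321  0.986  0.012] [-0.637 -0.715 -1.662] [-0.03   0.023 -0.026]
```

View pics/w3.png

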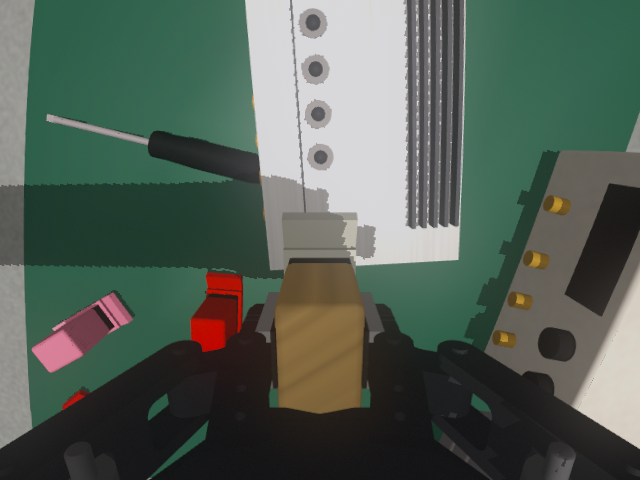

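The wrist picture shows the pins at (320,157), (318,114), (316,69) and (313,23), the cover's near edge from (270,267) to (459,260), and the block square in the jaws.

```bash
python3 - <<'E'
from h import *
import pickle
np.set_printoptions(precision=2,suppress=True)
p=pickle.load(open("w3.pkl","rb"))
g=cv2.cvtColor(p["frame"],cv2.COLOR_RGB2GRAY)
pts=[]
for a in [(320,157),(318,114),(315.5,69),(313,23)]:
    x,y=map(int,a); w=g[y-8:y+9,x-8:x+9]; m=w<95
    ys,xs=np.nonzero(m); c=(xs.mean()+x-8,ys.mean()+y-8)
    P=onz(p,c,68); pts.append(P); print(c,m.sum(),P)
pts=np.array(pts); print(np.linalg.norm(np.diff(pts,axis=0),axis=1))
u,s,v=np.linalg.svd(pts-pts.mean(0)); d=v[0]*np.sign(v[0][1]); print("mid",pts.mean(0),"dir",d,np.degrees(np.arctan2(d[1],d[0])))
mid=pts.mean(0); mid[2]=0
for k in(-100,100): print("end",k,mid+k*d)
n=np.array([d[1],-d[0],0])
for a in [(270,267),(459,260)]:
    Q=onz(p,a,65)-mid; print("corner case-x,y rel row", Q@n-30,Q@d)
for a in [(283,213),(357,213)]: # sole front tip top, approx block origin z=165, tip top 18
    print(onz(p,a,165+16))
E
```

```text
(np.float64(319.8932038834951), np.float64(156.92233009708738)) 103 [566.94  -4.46  68.  ]
(np.float64(317.18518518518516), np.float64(113.71296296296296)) 108 [558.55  24.15  68.  ]
(np.float64(314.9375), np.float64(68.47916666666667)) 144 [550.53  52.95  68.  ]
(np.float64(312.5375), np.float64(21.99375)) 160 [542.51  81.54  68.  ]
[29.82 29.89 29.69]
mid [554.63  38.55  68.  ] dir [-0.27  0.96 -0.  ] 105.82687770975788
end -100 [581.91 -57.66   0.  ]
end 100 [527.36 134.76   0.  ]
corner case-x,y rel row -73.85706079838486 -126.98347847108224
corner case-x,y rel row 76.02710225868734 -129.52249977362638
[555.93 -28.54 181.  ]
[587.01 -21.55 181.  ]
```

>>> step_arm([
  [0.03,0.01,0.06,0,0,-0.01,-1],
  [0.066,0.028,0.14,0,0,-0.02,-1],
  [0.066,0.028,0.22,0,0,-0.035,-1],
  [0.066,0.028,0.3,0,0,-0.035,-1],
  [0.066,0.028,0.38,0,0,-0.035,-1],
  [0.066,0.028,0.46,0,0,-0.035,-1],
  [0.066,0.028,0.52,0,0,-0.035,-1],
  [0.066,0.028,0.57,0,0,-0.035,-1],
  [0.066,0.028,0.6,0,0,-0.035,-1],
  [0.066,0.028,0.61,0,0,-0.035,-1],
])

```text
clock: 11.8
tool_pos: [581.8, -57.7, 273.7]
eef_rot: [[-0.272, 0.962, -0.0], [0.962, 0.272, 0.0], [0.0, -0.0, -1.0]]
wrist_force: [-0.2, 0.4, -1.0]
grip_width: 29.4
grip_force: 79.8
```

>>> step_arm([
  [0,0,0,0,0,0,-1],
  [0,0,0,0,0,0,-1],
  [0,0,0,0,0,0,-1],
  [0,0,0,0,0,0,-1],
  [0,0,0,0,0,0,-1],
  [0,0,0,0,0,0,-1],
  [0,0,0,0,0,0,-1],
  [0,0,0,0,0,0,-1],
  [0,0,0,0,0,0,-1],
  [0,0,0,0,0,0,-1],
])

```text
clock: 12.8
tool_pos: [581.9, -57.7, 274.1]
eef_rot: [[-0.272, 0.962, -0.0], [0.962, 0.272, -0.0], [0.0, -0.0, -1.0]]
wrist_force: [-0.5, 0.6, -1.9]
grip_width: 28.9
grip_force: 79.8
```

```bash
python3 - <<'E'
from h import *
np.set_printoptions(precision=3,suppress=True)
s=r.get_state();print(s["clock"],s["tool_pos"],np.array(s["eef_rot"]),s["joints"],s["wrist_force"],s["wrist_torque"])
p=r.grab_frame("wrist"); save(p,"w4")
E
```

```text
12.8 [581.853 -57.692 274.117] [[-0.272  0.962 -0.   ]
 [ 0.962  0.272 -0.   ]
 [ 0.    -0.    -1.   ]] [ 0.464  0.601 -0.558  1.834  0.42   0.826 -0.029] [-0.529  0.625 -1.863] [-0.01  -0.028  0.025]
```

View pics/w4.png

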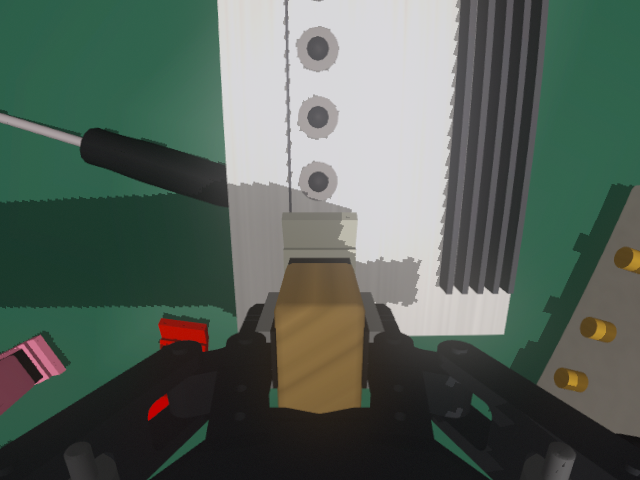

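The row runs straight up the image at column 318 and the sole is centred at 320, so they are aligned. Feeling for the cover now.

>>> step_arm([
  [0,0,0.01,0,0,0,-1],
  [0,0,0.02,0,0,0,-1],
  [0,0,0.03,0,0,0,-1],
  [0,0,0.04,0,0,0,-1],
  [0,0,0.05,0,0,0,-1],
  [0,0,0.05,0,0,0,-1],
  [0,0,0.05,0,0,0,-1],
  [0,0,0.05,0,0,0,-1],
  [0,0,0.05,0,0,0,-1],
  [0,0,0.05,0,0,0,-1],
])

```text
clock: 13.85
tool_pos: [581.9, -57.7, 266.6]
eef_rot: [[-0.272, 0.962, 0.0], [0.962, 0.272, -0.0], [-0.0, -0.0, -1.0]]
wrist_force: [0.0, -0.5, -1.8]
grip_width: 29.4
grip_force: 80.2
```

>>> step_arm([
  [0,0,0.003,0,0,0,-1],
  [0,0,0.006,0,0,0,-1],
  [0,0,0.01,0,0,0,-1],
  [0,0,0.01,0,0,0,-1],
  [0,0,0.01,0,0,0,-1],
  [0,0,0.01,0,0,0,-1],
  [0,0,0.01,0,0,0,-1],
  [0,0,0.01,0,0,0,-1],
  [0,0,0.01,0,0,0,-1],
  [0,0,0.01,0,0,0,-1],
])

```text
clock: 14.85
tool_pos: [581.9, -57.7, 265.2]
eef_rot: [[-0.272, 0.962, 0.0], [0.962, 0.272, -0.0], [-0.0, 0.0, -1.0]]
wrist_force: [-1.9, -0.2, 4.5]
grip_width: 29.2
grip_force: 80.5
```

>>> step_arm([
  [0,0,0.005,0,0,0,-1],
  [0,0,0.01,0,0,0,-1],
  [0,0,0.015,0,0,0,-1],
  [0,0,0.015,0,0,0,-1],
  [0,0,0.015,0,0,0,-1],
  [0,0,0.015,0,0,0,-1],
  [0,0,0.015,0,0,0,-1],
  [0,0,0.015,0,0,0,-1],
  [0,0,0.015,0,0,0,-1],
  [0,0,0.015,0,0,0,-1],
])

```text
clock: 15.85
tool_pos: [581.9, -57.7, 263.3]
eef_rot: [[-0.272, 0.962, 0.0], [0.962, 0.272, -0.0], [-0.0, -0.0, -1.0]]
wrist_force: [-3.0, 0.8, 7.6]
grip_width: 29.0
grip_force: 80.9
```

>>> step_arm([
  [0.03,0,0,0,0,0,-1],
  [0.06,0,0,0,0,0,-1],
  [0.09,0,0,0,0,0,-1],
  [0.12,0,0,0,0,0,-1],
  [0.15,0,0,0,0,0,-1],
  [0.18,0,0,0,0,0,-1],
  [0.21,0,0,0,0,0,-1],
  [0.24,0,0,0,0,0,-1],
  [0.27,0,0,0,0,0,-1],
  [0.3,0,0,0,0,0,-1],
])

```text
clock: 16.85
tool_pos: [571.1, -16.2, 263.9]
eef_rot: [[-0.271, 0.963, 0.005], [0.963, 0.271, -0.003], [-0.004, 0.004, -1.0]]
wrist_force: [1.3, -5.0, 6.8]
grip_width: 28.8
grip_force: 80.9
```

>>> step_arm([
  [0.03,0,0,0,0,0,-1],
  [0.06,0,0,0,0,0,-1],
  [0.09,0,0,0,0,0,-1],
  [0.12,0,0,0,0,0,-1],
  [0.15,0,0,0,0,0,-1],
  [0.18,0,0,0,0,0,-1],
  [0.21,0,0,0,0,0,-1],
  [0.24,0,0,0,0,0,-1],
  [0.27,0,0,0,0,0,-1],
  [0.3,0,0,0,0,0,-1],
])

```text
clock: 17.85
tool_pos: [559.1, 26.1, 263.8]
eef_rot: [[-0.27, 0.963, 0.004], [0.963, 0.27, -0.004], [-0.005, 0.003, -1.0]]
wrist_force: [1.6, -8.5, 6.5]
grip_width: 29.0
grip_force: 80.9
```

>>> step_arm([
  [0.03,0,0,0,0,0,-1],
  [0.06,0,0,0,0,0,-1],
  [0.09,0,0,0,0,0,-1],
  [0.12,0,0,0,0,0,-1],
  [0.15,0,0,0,0,0,-1],
  [0.18,0,0,0,0,0,-1],
  [0.21,0,0,0,0,0,-1],
  [0.24,0,0,0,0,0,-1],
  [0.27,0,0,0,0,0,-1],
  [0.3,0,0,0,0,0,-1],
])

```text
clock: 18.85
tool_pos: [546.6, 70.6, 263.7]
eef_rot: [[-0.271, 0.963, 0.004], [0.963, 0.271, -0.002], [-0.003, 0.003, -1.0]]
wrist_force: [1.4, -4.7, 7.9]
grip_width: 28.8
grip_force: 80.9
```

>>> step_arm([
  [0.03,0,0,0,0,0,-1],
  [0.06,0,0,0,0,0,-1],
  [0.09,0,0,0,0,0,-1],
  [0.12,0,0,0,0,0,-1],
  [0.15,0,0,0,0,0,-1],
  [0.18,0,0,0,0,0,-1],
  [0.21,0,0,0,0,0,-1],
  [0.24,0,0,0,0,0,-1],
  [0.27,0,0,0,0,0,-1],
  [0.3,0,0,0,0,0,-1],
])

```text
clock: 19.85
tool_pos: [534.3, 114.1, 263.7]
eef_rot: [[-0.271, 0.963, 0.004], [0.963, 0.271, -0.002], [-0.003, 0.003, -1.0]]
wrist_force: [2.0, -4.5, 6.2]
grip_width: 29.1
grip_force: 80.9
```

```bash
python3 - <<'E'
from h import *
p=r.grab_frame("scene"); P=[(566.94,-4.46,65),(542.5,81.5,65)]; print(proj(p,P))
c=p["frame"][180:300,260:420][:,:,::-1]; cv2.imwrite("pics/s5.png",cv2.resize(c,None,fx=5,fy=5,interpolation=cv2.INTER_CUBIC))
E
```

```text
[[323.7199145  246.87394576]
 [342.82521603 225.73286194]]
```

View pics/s5.png

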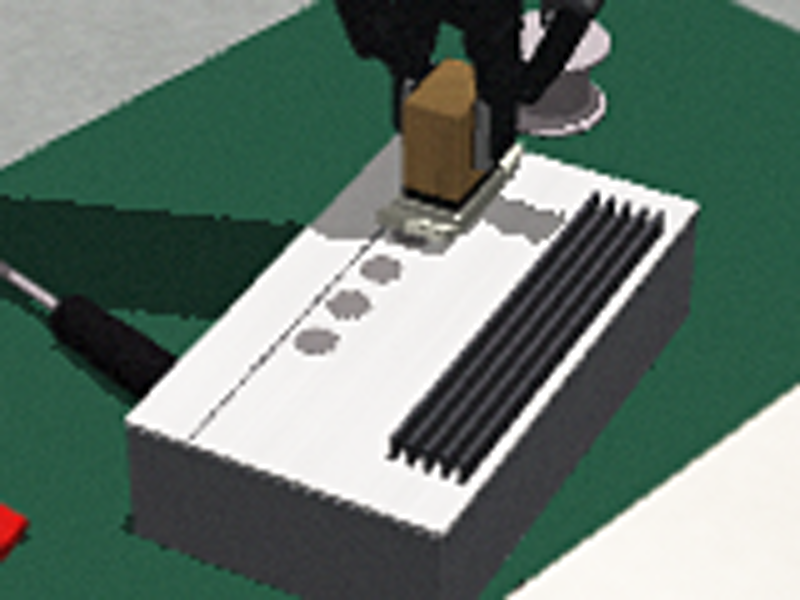

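Three pins have lost their dark heads at about (317,342), (349,305) and (381,269) in the crop. The fourth is just leaving the sole. Going on to end_b without lifting.

>>> step_arm([
  [0.02,0,0,0,0,0,-1],
  [0.04,0,0,0,0,0,-1],
  [0.06,0,0,0,0,0,-1],
  [0.08,0,0,0,0,0,-1],
  [0.1,0,0,0,0,0,-1],
  [0.11,0,0,0,0,0,-1],
  [0.12,0,0,0,0,0,-1],
  [0.12,0,0,0,0,0,-1],
  [0.12,0,0,0,0,0,-1],
  [0.12,0,0,0,0,0,-1],
])

```text
clock: 20.9
tool_pos: [529.4, 131.6, 263.7]
eef_rot: [[-0.271, 0.963, 0.003], [0.963, 0.271, -0.001], [-0.002, 0.003, -1.0]]
wrist_force: [1.1, -4.4, 6.7]
grip_width: 29.2
grip_force: 80.9
```

```bash
python3 - <<'E'
from h import *
p=r.grab_frame("scene")
a=cv2.resize(p["frame"][210:260,305:385],(800,500),interpolation=cv2.INTER_CUBIC)
cv2.imwrite("pics/s6.png",a[:,:,::-1])
E
```

```text
(no output)
```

View pics/s6.png

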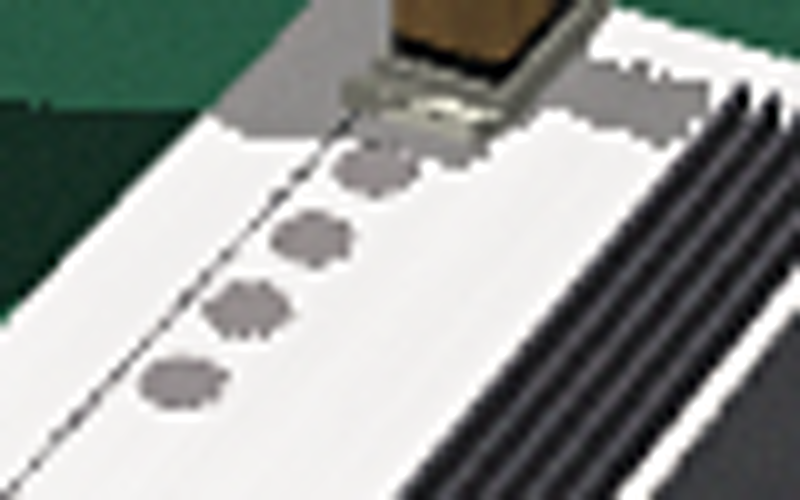

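All four pins show as plain grey discs, at (183,382), (247,308), (312,238) and (375,170) in the crop, with no dark heads left, so they are flush. Lifting and taking the block back.

>>> step_arm([
  [0,0,-0.03,0,0,0,-1],
  [0,0,-0.12,0,0,0,-1],
  [0,0,-0.25,0,0,0,-1],
  [0,0,-0.4,0,0,0,-1],
  [-0.1,-0.03,-0.53,0,0,0,-1],
  [-0.25,-0.07,-0.62,0,0,0.05,-1],
  [-0.4,-0.12,-0.65,0,0,0.12,-1],
  [-0.55,-0.16,-0.65,0,0,0.2,-1],
  [-0.7,-0.2,-0.65,0,0,0.28,-1],
  [-0.83,-0.24,-0.65,0,0,0.36,-1],
])

```text
clock: 21.95
tool_pos: [526.8, 2.4, 360.6]
eef_rot: [[0.29, 0.957, -0.0], [0.957, -0.29, 0.0], [0.0, -0.0, -1.0]]
wrist_force: [0.1, 0.7, -1.1]
grip_width: 29.2
grip_force: 79.8
```

```bash
python3 - <<'E'
from h import *
np.set_printoptions(precision=3,suppress=True)
s=r.get_state();R=np.array(s["eef_rot"]);print(s["tool_pos"],R,R.T@(np.array([499.6,-294.6,0])-s["tool_pos"])/150)
E
```

```text
[526.783   2.377 360.59 ] [[ 0.29   0.957 -0.   ]
 [ 0.957 -0.29   0.   ]
 [ 0.    -0.    -1.   ]] [-1.948  0.403  2.403]
```

Half way in this call, with 0.4 of a turn.

>>> step_arm([
  [-0.15,0.03,0,0,0,0.06,-1],
  [-0.3,0.06,0,0,0,0.12,-1],
  [-0.45,0.09,0,0,0,0.18,-1],
  [-0.6,0.12,0,0,0,0.24,-1],
  [-0.7,0.15,0,0,0,0.3,-1],
  [-0.8,0.18,0,0,0,0.38,-1],
  [-0.9,0.2,0,0,0,0.46,-1],
  [-1,0.2,0,0,0,0.54,-1],
  [-1,0.2,0,0,0,0.6,-1],
  [-1,0.2,0,0,0,0.6,-1],
])

```text
clock: 22.95
tool_pos: [512.8, -148.9, 360.4]
eef_rot: [[0.943, 0.332, -0.0], [0.332, -0.943, 0.001], [-0.0, -0.001, -1.0]]
wrist_force: [-0.3, -0.0, -1.4]
grip_width: 29.2
grip_force: 79.8
```

```bash
python3 - <<'E'
from h import *
np.set_printoptions(precision=3,suppress=True)
s=r.get_state();R=np.array(s["eef_rot"]);print(s["tool_pos"],R,R.T@(np.array([499.6,-294.6,0])-s["tool_pos"])/150,(np.degrees(np.arctan2(R[1,0],R[0,0]))+2.7)/90)
E
```

```text
[ 512.826 -148.901  360.433] [[ 0.943  0.332 -0.   ]
 [ 0.332 -0.943  0.001]
 [-0.    -0.001 -1.   ]] [-0.405  0.889  2.402] 0.24546378382762085
```

>>> step_arm([
  [-0.06,0.13,0,0,0,0.04,-1],
  [-0.12,0.26,0,0,0,0.08,-1],
  [-0.18,0.39,0,0,0,0.12,-1],
  [-0.24,0.52,0,0,0,0.16,-1],
  [-0.3,0.65,0,0,0,0.2,-1],
  [-0.35,0.77,0,0,0,0.245,-1],
  [-0.405,0.89,0,0,0,0.245,-1],
  [-0.405,0.89,0.1,0,0,0.245,-1],
  [-0.405,0.89,0.2,0,0,0.245,-1],
  [-0.405,0.89,0.3,0,0,0.245,-1],
])

```text
clock: 23.95
tool_pos: [500.0, -294.4, 313.6]
eef_rot: [[0.999, -0.046, -0.001], [-0.046, -0.999, 0.001], [-0.001, -0.001, -1.0]]
wrist_force: [-0.2, -0.3, -1.9]
grip_width: 29.0
grip_force: 79.8
```

>>> step_arm([
  [0,0,0.1,0,0,0,-1],
  [0,0,0.2,0,0,0,-1],
  [0,0,0.3,0,0,0,-1],
  [0,0,0.4,0,0,0,-1],
  [0,0,0.5,0,0,0,-1],
  [0,0,0.58,0,0,0,-1],
  [0,0,0.63,0,0,0,-1],
  [0,0,0.65,0,0,0,-1],
  [0,0,0.65,0,0,0,-1],
  [0,0,0.65,0,0,0,-1],
])

```text
clock: 24.95
tool_pos: [500.4, -295.3, 218.4]
eef_rot: [[0.999, -0.046, 0.001], [-0.046, -0.999, -0.001], [0.001, 0.0, -1.0]]
wrist_force: [0.4, 0.2, -2.2]
grip_width: 29.2
grip_force: 79.8
```

>>> step_arm([
  [0,0,0.03,0,0,0,-1],
  [0,0,0.06,0,0,0,-1],
  [0,0,0.08,0,0,0,-1],
  [0,0,0.09,0,0,0,-1],
  [0,0,0.1,0,0,0,-1],
  [0,0,0.105,0,0,0,-1],
  [0,0,0.105,0,0,0,-1],
  [0,0,0.105,0,0,0,-1],
  [0,0,0.105,0,0,0,-1],
  [0,0,0.105,0,0,0,-1],
])

```text
clock: 25.95
tool_pos: [500.2, -295.2, 202.3]
eef_rot: [[0.999, -0.046, 0.0], [-0.046, -0.999, -0.0], [0.0, 0.0, -1.0]]
wrist_force: [-0.4, 0.2, -1.0]
grip_width: 29.1
grip_force: 79.8
```

>>> step_arm([
  [0,0,0.003,0,0,0,-1],
  [0,0,0.006,0,0,0,-1],
  [0,0,0.01,0,0,0,-1],
  [0,0,0.01,0,0,0,-1],
  [0,0,0.01,0,0,0,-1],
  [0,0,0.01,0,0,0,-1],
  [0,0,0.01,0,0,0,-1],
  [0,0,0.01,0,0,0,-1],
  [0,0,0.01,0,0,0,-1],
  [0,0,0.01,0,0,0,-1],
])

```text
clock: 26.95
tool_pos: [500.2, -295.3, 200.7]
eef_rot: [[0.999, -0.046, 0.0], [-0.046, -0.999, -0.0], [0.0, 0.0, -1.0]]
wrist_force: [-1.1, -0.2, 4.4]
grip_width: 29.2
grip_force: 80.2
```

>>> step_arm([
  [0,0,-0.003,0,0,0,-1],
  [0,0,-0.003,0,0,0,-0.2],
  [0,0,-0.003,0,0,0,0],
  [0,0,-0.003,0,0,0,0.3],
  [0,0,-0.003,0,0,0,0.6],
  [0,0,-0.003,0,0,0,1],
  [0,0,-0.003,0,0,0,1],
  [0,0,-0.003,0,0,0,1],
  [0,0,-0.003,0,0,0,1],
  [0,0,-0.003,0,0,0,1],
])

```text
clock: 27.95
tool_pos: [500.2, -295.2, 201.1]
eef_rot: [[0.999, -0.046, -0.0], [-0.046, -0.999, -0.0], [-0.0, 0.0, -1.0]]
wrist_force: [0.2, 0.2, 0.5]
grip_width: 85.7
grip_force: 0.0
```

>>> step_arm([
  [0,0,-0.05,0,0,0,1],
  [0,0,-0.12,0,0,0,1],
  [0,0,-0.22,0,0,0,1],
  [0,0,-0.35,0,0,0,1],
  [0,0,-0.5,0,0,0,1],
  [0,0,-0.65,0,0,0,1],
  [0,0,-0.8,0,0,0,1],
  [0,0,-0.9,0,0,0,1],
  [0,0,-1,0,0,0,1],
  [0,0,-1,0,0,0,1],
])

```text
clock: 28.95
tool_pos: [500.7, -295.4, 353.6]
eef_rot: [[0.999, -0.046, 0.004], [-0.046, -0.999, -0.002], [0.004, 0.002, -1.0]]
wrist_force: [-0.1, -0.2, 0.8]
grip_width: 85.5
grip_force: 0.0
```

```bash
python3 - <<'E'
from h import *
p=r.grab_frame("scene"); save(p,"s7")
E
```

```text
(no output)
```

View pics/s7.png

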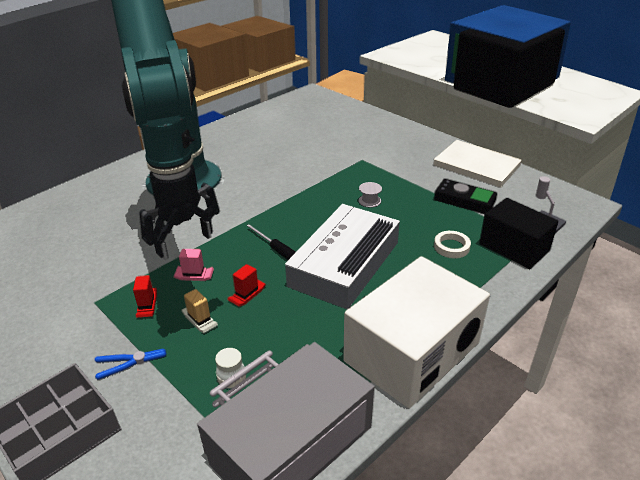

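The block stands upright at about (198,310), where it was found. The pins (320–344, 225–248) are flush, and nothing else has moved. Handing in.

```bash
python3 -c "
from bench import r
print(r.close_job())"
```

```text
the job is handed in; nothing more can be done
None
```

The job is handed in at about 29 s of the 61 s allowed: all four pins look flush after one sweep at about 9 N, the block stands upright where I found it, and nothing else appears moved.

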